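Empty the crush cup and snap it back into its stage

ROBOT

A 7-joint arm with a two-finger parallel gripper is mounted at the origin on a cart in front of the work surface, level with it; the furniture and walls round the work are solid. World frame = base frame: x ahead of the robot, y to its left, z up, the work surface at z = 0. Lengths are in mm, angles in rad, forces in N, time in s.
With the tool pointing down it reaches from about 400 to 875 mm from the base axis. Payload 4.4 kg.
Tool frame: the origin (TCP) lies at the very end of the fingers, on their centre line; the grasp point (between the pads) lies 19 mm behind it (ctrl.grasp_offset is the distance from the TCP to the grasp point, in mm); z points along the fingers, y is the line along which they close (so a half turn about z gives the same grasp; the last joint's range is limited). The gripper opens to 85 mm and grips with 20 to 120 N. Pads are 22 mm wide; open, the fingers measure 114 mm over their backs; the gripper's body (76 mm by 85 mm) begins 54 mm behind the grasp point. The pads swing forward as they close: fully open they stand 13 mm farther back than shut.
Start: joints at [-1.256, 0.628, 0.038, 1.517, -0.027, 0.996, -0.02], TCP at [241.559, 603.463, 231.313] pointing down, gripper open.
Joint ranges: [-3.06, 3.06], [-0.37, 2.12], [-1.25, 1.32], [0.18, 2.47], [-1.1, 4.24], [0.23, 1.98], [-2.94, 2.94]. Speed limits (rad/s): [2.57, 2.57, 3.14, 3.14, 3.14, 3.14, 3.14].

INTERFACE

Orientations are given as [roll, pitch, yaw] about the fixed x, y, z axes, in that order (R = Rz(yaw) Ry(pitch) Rx(roll)).
In Python, from cell import status, cams, ctrl gives the robot as it stands.
- The arm moves only by the tool move_arm, never from a script. Its argument "plan" is a list of rows, each a list of 3 entries, a list of its own where there are three numbers: the shift along the world's x, y, z in mm, then the turn, a rotation vector about the world's x, y, z in degrees, then the opening, from 0 (shut) to 1 (fully open). In form: [[[x, y, z], [wx, wy, wz], gripper], ...]. A call has 1 to 10 rows; each row shifts and turns the commanded pose from where the row before left it; what a row does not reach is not made up. A row lasts 1/8 s, in which the tool goes at most 62.5 mm and 10.7 degrees, less where a joint would pass 70% of its speed; a pose out of reach is approached as far as the arm can. A call with a gripper value outside its range is refused whole. The fingers move at their own pace and stop on an object; the grip force is fixed at half the most. Time passes only in rows, so rows that do not move let the fingers close. It gives the time, the measured TCP pose, the force, the opening and the grip force at its end, in the units of the state.
- status.read_state(): the state, without advancing time (a new reading comes with each control period).
- cams.get_image(name): name is "side" or "top" or "wrist"; returns the picture (400x640x3 uint8, blue, green, red); there is no depth.
- cams.camera_params(name): a dict with "K" (3x3 intrinsics, pixels), "pose" (4x4, takes a point from camera to world coordinates); the wrist camera has in their place "tool_from_camera" (4x4, takes a point from camera to tool coordinates, whose origin is the TCP and whose axes are the flange's). Camera axes: x right, y down, z forward; pixel columns grow to the right and rows downward; lengths in mm; the calibration is good to about 2 mm. A picture is of the moment at which its call begins: read the wrist's pose just before it. camera_params takes no time and is no camera call.
- ctrl.finish_job(): hands the job in; it is judged then, once.
The state is a dict: "clock": time; "qpos": joint angles; "qd": joint speeds; "tau": joint torques, N m; "eef_pos": TCP position; "tool_rot": TCP orientation; "force": force on the tool from outside, world axes, zero at the start; "torque": the same for the moment, N m; "width": finger opening in mm; "gripper_force": force on a finger pad.
Only numpy, scipy, OpenCV 4.12 (cv2) and the standard library are available. Lean on these libraries where they do the work, as an engineer would, in place of code of your own. Each camera call takes 0.05 s, during which the arm holds its last target. There are 200 camera calls.

TASK

The crush cup still holds three ceramic test balls from the last run: tip them out into the shallow tray, turn the cup upright again and press it foot-first into the three spring fingers of the compression stage until it snaps in, and on down against the sprung ejector until it is fully home on its seat. Do not let go: the ejector would lift it again, so finish still gripping the cup and pressing it firmly down on the seat while I run in the locking screw; leave the two check weights and the carton alone.

Things in the scene. Friction and masses are not known exactly. Their poses are not given: they have to be found in the camera images.
- cup: Crush cup: plain turned aluminium, 60 mm high, about 200 g, upright on the bench at the start, holding the balls. Origin: centre of its underside; z runs up its axis to the mouth (yaw means nothing). Body: plain cylinder of 55 mm diameter. Snap foot: flange of 64 mm diameter, 0 to 8 mm above the underside, chamfered 2.5 mm below and 2 mm above.
- cup_grip (a point): On the cup's axis, 45 mm above its underside: a good height to grip the plain 55 mm body. Keep the fingertips at least 22 mm above the underside: when the cup is home, the spring fingers of the stage stand up round its lowest 20 mm.
- cup_rim (a point): Centre of the cup's mouth, 60 mm above its underside. The bore is a cone, 51 mm across here and 16 mm at its floor 42 mm below, so its wall slopes 22.5 degrees: the last ball rolls out only when the cup is tipped to roughly 80 degrees or more.
- stage: Compression stage, fixed to the bench, any yaw: aluminium plate 110 x 110 x 10 mm, a round steel seat (66 mm diameter) in its middle, three upright spring-steel fingers round the seat, and on its -x side a lug with a thumbscrew (up to 28 mm above the bench, 34 to 64 mm from the centre). Origin: on the bench under the middle of the seat, z up.
- stage_seat (a point): Middle of the flat seat face, 18 mm above the bench. Fully home, the cup's underside rests on this face, foot down, coaxial. The fingers reach 20 mm above this face; their noses, 59 mm across, stand 11 mm above it; above them a flared lead-in, 68 mm across.
- stage_nose (a point): Centre of the circle of finger noses, 11 mm above the seat face. The cup's foot meets the fingers with its underside about 14 mm above the seat; resistance grows to 7 to 20 N, then drops suddenly as the foot's edge passes the noses (underside 7 to 9 mm above the seat); at 5 mm they spring in over the foot. Then come the ejector pad and the rigid seat.
- ejector (a joint): Travel (m) of the sprung steel ejector pad, 18 mm diameter, in the middle of the seat: 0 = up, 3.5 mm proud of the seat face; 0.0035 = pressed flush. It pushes up with 5 N (up) to 7 N (flush), so an unheld cup floats some 2.5 mm above the seat under the noses: it stays home only while it is pressed down.
- tray: Shallow parts tray, fixed to the bench, any yaw: 90 mm (its x) by 130 mm (its y), 24 mm high, open on top, walls and floor 2 mm. Origin: centre of its underside.
- ball0_center (a point): Centre of ceramic ball 0, white, 17 mm diameter, 10 g, one of three alike; in the cup at the start.
- ball1_center (a point): Centre of ceramic ball 1, white, 17 mm diameter, 10 g, one of three alike; in the cup at the start.
- ball2_center (a point): Centre of ceramic ball 2, white, 17 mm diameter, 10 g, one of three alike; in the cup at the start.
- finger0 (a joint): Outward bend of spring finger 0 (at 0 degrees about the stage's z, from its x): 0 at rest, about 0.1 rad while the foot passes, back to 0 when it has snapped over the foot.
- finger1 (a joint): Outward bend of spring finger 1 (at 120 degrees about the stage's z, from its x): 0 at rest, about 0.1 rad while the foot passes, back to 0 when it has snapped over the foot.
- finger2 (a joint): Outward bend of spring finger 2 (at 240 degrees about the stage's z, from its x): 0 at rest, about 0.1 rad while the foot passes, back to 0 when it has snapped over the foot.
- weight: Bystander: larger check weight, 33 mm diameter, 42 mm high; origin at the centre of its underside.
- carton: Bystander: small carton 60 x 90 x 45 mm; origin at the centre of its underside.
- weight_small: Bystander: smaller check weight, 27 mm diameter, 35 mm high; origin at the centre of its underside.
There are look-alikes about, which are no part of the job. What is shaped like the cup but brown or red is not meant.

How it is judged (in metres and radians):
On the way, in this order (a step that is already met when the one before it is completed fails the run):
1. the cup has been picked up and is being tipped (more than 57 degrees) (angle between cup's own z axis and vertical above 1 rad and height (world z) of cup above 0.05 m), for 0.02 s.
2. all three balls lie in the tray (z of each of ball0_center, ball1_center, ball2_center in the frame of tray below 0.03 m and x of ball0_center in the frame of tray between -0.045 and 0.045 m and y of ball0_center in the frame of tray between -0.065 and 0.065 m and x of ball1_center in the frame of tray between -0.045 and 0.045 m and y of ball1_center in the frame of tray between -0.065 and 0.065 m and x of ball2_center in the frame of tray between -0.045 and 0.045 m and y of ball2_center in the frame of tray between -0.065 and 0.065 m), for 0.2 s.
3. the cup is snapped home upright in the stage, all three fingers sprung in over its foot (z of cup in the frame of stage between 0.015 and 0.0193 m and horizontal distance between cup and stage below 0.003 m and angle between cup's own z axis and vertical below 0.05 rad and value of joint each of finger0, finger1, finger2 below 0.05 rad), for 0.1 s.
At the end, for the whole second after the job is handed in: Cup upright on the seat (underside within 1.3 mm of the seat face, 3 mm of its centre, tilt < 0.05 rad), all three fingers sprung in over its foot (< 0.05 rad), all three balls in the tray, the gripper holding the cup (> 3 N) and pressing it on the stage (> 6 N) (all of step 2 and all of step 3 and contact force between cup and stage above 6 N and contact force between the fingers and cup above 3 N); the arm keeps its last pose, push and grip.
It fails at once if the larger check weight is knocked away (moved more than 20 mm) (distance of weight from where it was at the start of the episode above 0.02 m).
It fails at once if the smaller check weight is knocked away (moved more than 20 mm) (distance of weight_small from where it was at the start of the episode above 0.02 m).
It fails at once if the carton is knocked away (moved more than 20 mm) (distance of carton from where it was at the start of the episode above 0.02 m).
It also fails if it takes over 51 s, if anything falls off the work surface, if the arm or the gripper's body presses on something with over 40 N, if the wrist force passes 120 N, or if a joint passes its speed limit or range.

## Working session

There is one attempt and no reset: what is moved stays moved. The work goes in short steps, Python scripts to look and compute and a tool call to move; the robot and the scene stay as the last step left them, time stands still between calls to the robot, and variables do not carry over. Pictures are saved under pics/ and viewed, at most 10 in all, crops included, and the job is handed in when it is done.

Besides the shell and the picture viewer there is one more tool, called after "Call:" as name([rows], argument=value, ...), one row to a line, values as JSON. move_arm: Moves the arm, as the interface text tells. Its arguments: {"type":"object","properties":{"plan":{"type":"array","items":{"type":"array"}}},"required":["plan"]}

```bash
mkdir -p pics; python3 - <<'E'
from cell import status,cams,ctrl
import cv2,numpy as np
np.set_printoptions(suppress=True,precision=3)
a=cams.get_image("top");b=cams.get_image("side")
cv2.imwrite("pics/top.png",a);cv2.imwrite("pics/side.png",b)
for n in("top","side"):
  p=cams.camera_params(n);print(n,p["K"],p["pose"])
print(cams.camera_params("wrist"));print(status.read_state(),ctrl.grasp_offset)
E
```

```text
top [[470.766   0.    323.276]
 [  0.    470.766 198.879]
 [  0.      0.      1.   ]] [[  0.03   -0.991   0.131 487.183]
 [ -0.999  -0.026   0.031   4.13 ]
 [ -0.027  -0.132  -0.991 892.851]
 [  0.      0.      0.      1.   ]]
side [[454.832   0.    322.073]
 [  0.    454.832 197.768]
 [  0.      0.      1.   ]] [[   0.885   -0.315    0.344  327.777]
 [  -0.466   -0.601    0.649 -549.026]
 [   0.002   -0.735   -0.678  639.213]
 [   0.       0.       0.       1.   ]]
{'K': array([[333.826,   0.   , 319.137],
       [  0.   , 333.826, 198.475],
       [  0.   ,   0.   ,   1.   ]]), 'tool_from_camera': array([[   0.001,   -0.959,   -0.284,   72.271],
       [   1.   ,    0.001,   -0.   ,    0.785],
       [   0.001,   -0.284,    0.959, -142.349],
       [   0.   ,    0.   ,    0.   ,    1.   ]])}
{'clock': 0.1, 'qpos': array([-1.256,  0.629,  0.038,  1.518, -0.027,  0.996, -0.02 ]), 'qd': array([-0.   , -0.   , -0.002, -0.001,  0.   ,  0.   , -0.001]), 'tau': array([  0.003, -56.453,   1.23 , -19.397,   0.011,   0.005,  -0.   ]), 'eef_pos': array([241.348, 602.928, 230.464]), 'tool_rot': array([-3.14 ,  0.   ,  2.761]), 'force': array([-0.719, -0.09 , -0.322]), 'torque': array([-0.053,  0.04 , -0.004]), 'gripper_force': 0.0, 'width': 85.13415965695847} 18.700000000000003
```

View pics/top.png

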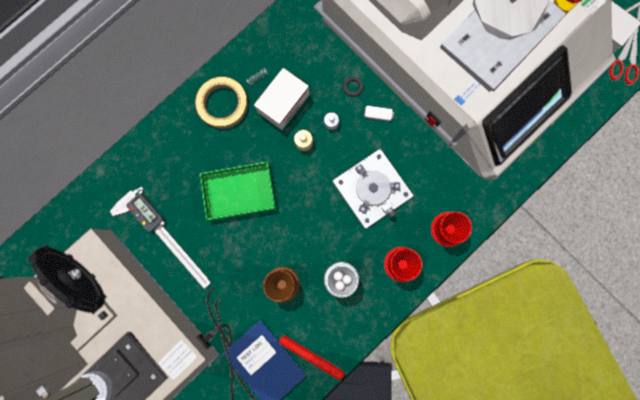

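View pics/side.png

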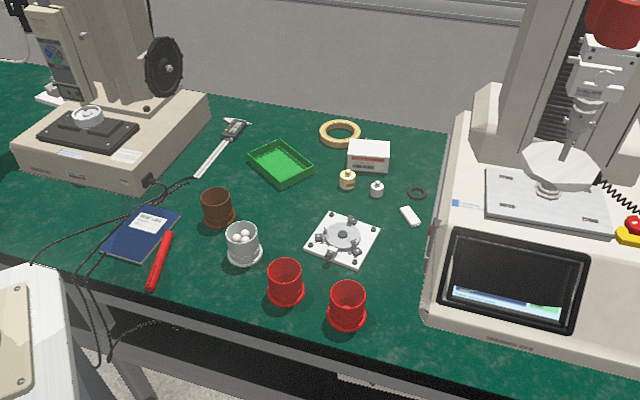

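The top view shows four cup-like things: the grey aluminium cup with white balls at (342,280), a brown one at (281,284), and red ones at (403,264) and (451,228). By the description I choose the grey one. The stage is at (373,188), its lug toward (390,212). The tray is at (237,191), the weights at (303,140) and (332,120), and the carton at (282,97). The side view agrees: cup at (242,243), stage at (343,238), tray at (280,163).

```bash
cat > h.py <<'E'
import cv2,numpy as np
from cell import status,cams,ctrl
from scipy.spatial.transform import Rotation as R
np.set_printoptions(suppress=True,precision=2)
def cam(n):
    p=cams.camera_params(n)
    if "pose" in p: return p["K"],p["pose"]
    s=status.read_state(); T=np.eye(4);T[:3,:3]=R.from_euler("xyz",s["tool_rot"]).as_matrix();T[:3,3]=s["eef_pos"]
    return p["K"],T@p["tool_from_camera"]
def onplane(c,uv,z):
    K,P=c; d=P[:3,:3]@np.linalg.inv(K)@np.array([uv[0],uv[1],1.]); return P[:3,3]+d*(z-P[2,3])/d[2]
def proj(c,X):
    K,P=c; q=K@(P[:3,:3].T@(np.asarray(X,float)-P[:3,3])); return q[:2]/q[2]
E
python3 - <<'E'
from h import *
a=cv2.imread("pics/top.png");b=cv2.imread("pics/side.png")
ct,cs=cam("top"),cam("side")
def blob(im,m,near,rect):
    x0,y0,x1,y1=rect; z=np.zeros(m.shape,np.uint8); z[y0:y1,x0:x1]=m[y0:y1,x0:x1]*255
    c=max(cv2.findContours(z,0,2)[0],key=cv2.contourArea); return c
for nm,im,c,rc,rs,rtr in(("top",a,ct,(318,255,366,305),(325,140,420,235),(190,150,285,230)),("side",b,cs,(220,215,268,270),(295,200,390,275),(240,130,320,195))):
    h=cv2.cvtColor(im,cv2.COLOR_BGR2HSV); grey=(h[...,1]<60)&(h[...,2]>70)
    k=blob(im,grey,0,rc); print(nm,"cup",cv2.boundingRect(k),cv2.fitEllipse(k),cv2.minEnclosingCircle(k))
    if nm=="top": 
        e=cv2.fitEllipse(k)
        for zz in(0,30,60): print(zz,onplane(c,e[0],zz))
    k=blob(im,grey,0,rs); q=cv2.boxPoints(cv2.minAreaRect(k)); 
    Q=np.array([onplane(c,p,10) for p in q]);print("stage",q.tolist(),Q,Q.mean(0),np.linalg.norm(Q-np.roll(Q,1,0),axis=1))
    g=(h[...,1]>150)&(h[...,2]>110)&(abs(h[...,0].astype(int)-60)<15)
    k=blob(im,g,0,rtr); q=cv2.boxPoints(cv2.minAreaRect(k))
    Q=np.array([onplane(c,p,24) for p in q]);print("tray",Q,Q.mean(0),np.linalg.norm(Q-np.roll(Q,1,0),axis=1))
c1=cv2.resize(a[130:310,310:470],None,fx=3,fy=3,interpolation=2)
c2=cv2.resize(b[205:285,215:395],None,fx=3,fy=3,interpolation=2)[:, :540]
cv2.imwrite("pics/c1.png",c1[:,:]);
E
```

```text
top cup (324, 261, 35, 37) ((341.2637634277344, 279.4400329589844), (34.794921875, 35.72451400756836), 163.16729736328125) ((341.5654296875, 279.2850341796875), 18.293893814086914)
0 [454.24  -6.53   0.  ]
30 [455.35  -6.18  30.  ]
60 [456.46  -5.82  60.  ]
stage [[330.89044189453125, 180.46751403808594], [379.87896728515625, 146.38853454589844], [416.322265625, 198.7758026123047], [367.333740234375, 232.8547821044922]] [[ 639.58   17.98   10.  ]
 [ 708.13  -73.92   10.  ]
 [ 608.77 -143.77   10.  ]
 [ 542.03  -52.94   10.  ]] [624.63 -63.16  10.  ] [120.6  114.65 121.46 112.71]
tray [[645.51 270.8   24.  ]
 [672.68 138.5   24.  ]
 [582.96 118.7   24.  ]
 [556.11 249.15  24.  ]] [614.31 194.29  24.  ] [ 91.98 135.06  91.88 133.18]
side cup (225, 220, 38, 48) ((242.93809509277344, 243.78773498535156), (36.2574348449707, 49.189022064208984), 171.9977264404297) ((242.5941619873047, 243.57467651367188), 23.616655349731445)
stage [[299.6136474609375, 252.1752166748047], [328.3912353515625, 199.6984100341797], [381.26483154296875, 228.69361877441406], [352.48724365234375, 281.17041015625]] [[ 543.45  -55.72   10.  ]
 [ 655.61   42.5    10.  ]
 [ 706.13  -75.36   10.  ]
 [ 595.14 -155.64   10.  ]] [625.08 -61.06  10.  ] [112.49 149.08 128.24 136.98]
tray [[584.57 127.16  24.  ]
 [584.57 127.16  24.  ]
 [584.57 127.16  24.  ]
 [584.57 127.16  24.  ]] [584.57 127.16  24.  ] [0. 0. 0. 0.]
```

View pics/c1.png

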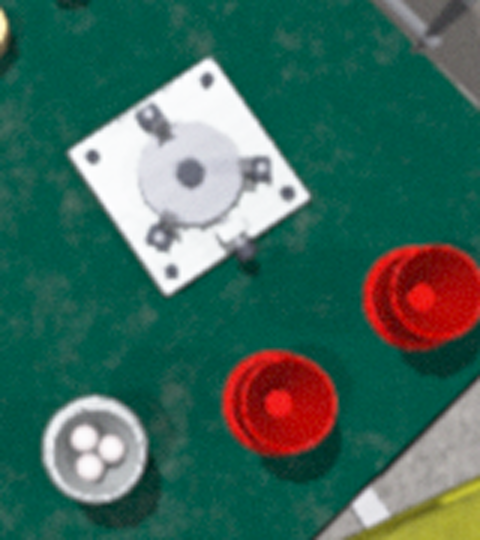

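The crop confirms the bright grey cup with three white balls at crop (95,449). The stage's ejector pad is at crop (190,173), with the lug at (242,245). Next I check obstacles on the route (left instrument, back wall) by two-view triangulation.

```bash
python3 - <<'E'
from h import *
ct,cs=cam("top"),cam("side")
def tri(a,b):
    P=[np.array(c[0])@np.linalg.inv(c[1])[:3] for c in(ct,cs)]
    X=cv2.triangulatePoints(P[0],P[1],np.array(a,float),np.array(b,float)).ravel();return X[:3]/X[3]
print("wheel",tri((65,278),(165,67)),"basecorner R",tri((208,350),(147,183)),"rear",tri((93,231),(210,95)))
print("wall foot",onplane(ct,(0,245),0),onplane(ct,(275,2),0))
print("ejector",onplane(ct,(373.3,187.5),18),"lug",onplane(ct,(390.5,211.5),22),"rear finger",onplane(ct,(360.3,170),35))
print("cup side est: rim",proj(cs,(456,-6,60)),proj(cs,(456,-6,30)))
for n,uv,z in(("weight",(303,140),40),("small",(332,120),33),("carton",(282,97),45)): print(n,onplane(ct,uv,z))
print("instrument front-left corner",onplane(ct,(320,0),0), onplane(ct,(490,175),0))
E
```

```text
wheel [452.   412.59 182.3 ] basecorner R [333.55 223.03  45.82] rear [533.92 426.47  84.96]
wall foot [499.07 651.21   0.  ] [1006.13  142.06    0.  ]
ejector [626.87 -62.05  18.  ] lug [582.05 -94.27  22.  ] rear finger [656.29 -36.25  35.  ]
cup side est: rim [240.85 231.86] [242.85 243.39]
weight [709.43  71.55  40.  ]
small [751.16  18.78  33.  ]
carton [789.91 113.58  45.  ]
instrument front-left corner [1011.8    50.67    0.  ] [ 659.67 -285.12    0.  ]
```

```bash
python3 - <<'E'
from h import *
a=cams.get_image("wrist");cv2.imwrite("pics/w1.png",a);print(cam("wrist")[1])
E
```

```text
[[  0.37   0.89   0.26 174.66]
 [  0.93  -0.36  -0.11 630.79]
 [ -0.     0.28  -0.96 372.96]
 [  0.     0.     0.     1.  ]]
```

View pics/w1.png

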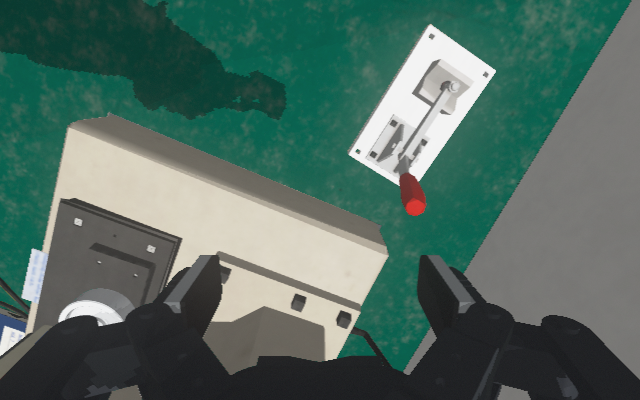

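The wrist view shows the left instrument's base block filling the lower left, from (70,120) to (388,250), with its column foot near (265,335). It also shows a toggle clamp at (415,140) and the wall on the right. I go up, then retract, then swing round at a small radius to avoid the column.

Call:
move_arm([
  [[0,0,40],[0,0,0],1],
  [[0,0,40],[0,0,0],1],
  [[0,0,40],[0,0,0],1],
  [[-35,-35,0],[0,0,0],1],
  [[-35,-35,0],[0,0,0],1],
  [[-35,-35,0],[0,0,0],1],
  [[0,-45,0],[0,0,0],1],
  [[0,-45,0],[0,0,0],1],
  [[0,-45,0],[0,0,0],1],
  [[0,-45,0],[0,0,0],1],
])

```text
clock: 1.4
eef_pos: [136.5, 316.8, 351.2]
tool_rot: [-3.141, 0.0, 2.761]
force: [-0.5, -0.1, 0.6]
width: 85.1
gripper_force: 0.0
```

```bash
cat > log.py <<'E'
from h import *
import json
s=status.read_state(); print({k:np.round(v,3) for k,v in s.items() if k not in("qd","tau")})
open("log.jsonl","a").write(json.dumps([list(map(float,s[k])) for k in("qpos","eef_pos","tool_rot")])+"\n")
E
python3 log.py
```

```text
{'clock': np.float64(1.4), 'qpos': array([-1.3 ,  0.03,  0.06,  2.08, -0.  ,  1.04, -0.05]), 'eef_pos': array([136.46, 316.77, 351.16]), 'tool_rot': array([-3.14,  0.  ,  2.76]), 'force': array([-0.47, -0.12,  0.62]), 'torque': array([-0.05, -0.01, -0.02]), 'gripper_force': np.float64(0.0), 'width': np.float64(85.055)}
```

Call:
move_arm([
  [[40,-20,0],[0,0,-7.4],1],
  [[37,-25,0],[0,0,-7.4],1],
  [[34,-30,0],[0,0,-7.4],1],
  [[29,-34,0],[0,0,-7.4],1],
  [[25,-37,0],[0,0,-7.4],1],
  [[19,-40,0],[0,0,-7.4],1],
  [[15,-43,0],[0,0,-7.4],1],
  [[15,-44,0],[0,0,-7.4],1],
  [[30,-45,0],[0,0,-7.4],1],
])

```text
clock: 2.52
eef_pos: [380.3, -0.6, 351.4]
tool_rot: [3.141, -0.002, 1.596]
force: [1.2, 1.8, 0.0]
width: 85.6
gripper_force: 0.0
```

```bash
python3 log.py
```

```text
{'clock': np.float64(2.525), 'qpos': array([-0.67,  0.1 ,  0.66,  2.02, -0.07,  1.04,  0.05]), 'eef_pos': array([380.25,  -0.56, 351.43]), 'tool_rot': array([ 3.14, -0.  ,  1.6 ]), 'force': array([1.21, 1.8 , 0.02]), 'torque': array([ 0.04, -0.08,  0.01]), 'gripper_force': np.float64(0.0), 'width': np.float64(85.572)}
```

Call:
move_arm([
  [[15,-1,-34],[0,0,0],1],
  [[15,-1,-34],[0,0,0],1],
  [[15,-1,-34],[0,0,0],1],
  [[15,-1,-34],[0,0,0],1],
  [[15,-1,-34],[0,0,0],1],
  [[0,0,0],[0,0,0],1],
])

```text
clock: 3.28
eef_pos: [454.5, -4.7, 179.5]
tool_rot: [-3.137, 0.001, 1.598]
force: [0.0, 0.0, -0.8]
width: 85.4
gripper_force: 0.0
```

```bash
python3 log.py; python3 - <<'E'
from h import *
c=cam("wrist");a=cams.get_image("wrist");cv2.imwrite("pics/w2.png",a)
print(proj(c,(455,-6,60)),proj(c,(455,-6,0)))
h=cv2.cvtColor(a,cv2.COLOR_BGR2HSV)
for n,lo,hi in(("grey",0,60),):
    m=((h[...,1]<60)&(h[...,2]>90)).astype(np.uint8)*255
    for k in cv2.findContours(m,0,2)[0]:
        if cv2.contourArea(k)>800:
            e=cv2.fitEllipse(k);print(cv2.boundingRect(k),e,onplane(c,e[0],60))
E
```

```text
{'clock': np.float64(3.275), 'qpos': array([-0.43,  0.49,  0.53,  2.1 , -0.4 ,  0.65,  0.41]), 'eef_pos': array([454.47,  -4.75, 179.53]), 'tool_rot': array([-3.14,  0.  ,  1.6 ]), 'force': array([ 0.04,  0.04, -0.77]), 'torque': array([-0.05,  0.04,  0.02]), 'gripper_force': np.float64(0.0), 'width': np.float64(85.372)}
[320.25 194.29] [320.4  177.68]
(596, 305, 44, 45) ((1515.3660888671875, -28.233612060546875), (108.51720428466797, 1985.8131103515625), 68.07992553710938) [1249.58  172.15   60.  ]
(610, 223, 30, 51) ((630.0757446289062, 249.10818481445312), (27.068601608276367, 61.41280746459961), 24.148771286010742) [720.29 -46.78  60.  ]
(415, 163, 148, 150) ((488.679443359375, 234.25086975097656), (115.19832611083984, 139.30615234375), 56.075618743896484) [597.88 -36.82  60.  ]
(287, 146, 68, 80) ((320.83697509765625, 185.39881896972656), (69.02527618408203, 80.10843658447266), 179.78054809570312) [455.26   1.48  60.  ]
(0, 58, 185, 282) ((67.51056671142578, 207.62057495117188), (184.88894653320312, 240.2957305908203), 0.34431275725364685) [245.95 -23.64  60.  ]
(128, 0, 74, 44) ((152.9443359375, -27.225622177124023), (67.52487182617188, 144.15216064453125), 154.78709411621094) [336.28 147.82  60.  ]
```

View pics/w2.png

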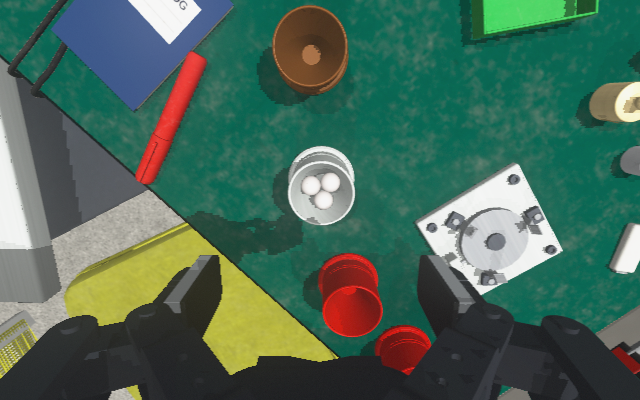

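The wrist view shows the cup's rim centred at about (321,193), so the cup is at about (456,-4.5). The stage is at (490,240), the brown cup above and the red cups below. Nothing lies in the fingers' way along x. Descend and grip.

Call:
move_arm([
  [[1,0,-35],[0,0,0],1],
  [[0,0,-35],[0,0,0],1],
  [[0,0,-35],[0,0,0],1],
  [[0,0,-30],[0,0,0],1],
  [[0,0,-18],[0,0,0],1],
  [[0,0,0],[0,0,0],1],
  [[0,0,0],[0,0,0],0],
  [[0,0,0],[0,0,0],0],
  [[0,0,0],[0,0,0],0],
  [[0,0,0],[0,0,0],0],
])

```text
clock: 4.58
eef_pos: [457.1, -4.3, 30.1]
tool_rot: [3.139, -0.001, 1.599]
force: [-2.1, -0.4, 12.3]
width: 53.1
gripper_force: 60.8
```

```bash
python3 log.py; python3 - <<'E'
from h import *
import json
from scipy.optimize import least_squares
D=[json.loads(l) for l in open("log.jsonl")]
D.append([[-1.256,.629,.038,1.518,-.027,.996,-.02],[241.348,602.928,230.464],[-3.14,0,2.761]])
def fk(q,p,sg):
    # z-y-z-y-z-y-z arm, link lengths, alternate sign of the z joints
    T=R.identity();x=np.array([0,0,p[0]]);
    T=R.from_euler("z",sg*q[0]+p[4]);x=np.array([0,0,p[0]])
    T=T*R.from_euler("y",q[1]);x=x+T.apply([p[5],p[6],p[1]])
    T=T*R.from_euler("z",sg*q[2])*R.from_euler("y",q[3]);x=x+T.apply([p[7],p[8],p[2]])
    T=T*R.from_euler("z",sg*q[4])*R.from_euler("y",q[5]);x=x+T.apply([p[9],0,p[3]])
    return x,T*R.from_euler("z",sg*q[6])
for sg in(1,-1):
  def res(p):
    o=[]
    for q,x,r in D:
        X,T=fk(q,p,sg);o+=list(X-x)+list(100*(T.as_matrix()[:,2]-R.from_euler("xyz",r).as_matrix()[:,2]))
    return np.r_[o,0.02*(np.array(p[5:]))]
  f=min((least_squares(res,[330,450,450,250,a]+[0]*5) for a in(0,2.44)),key=lambda f:f.cost)
  X,T=fk(D[-2][0],f.x,sg)
  print(sg,f.cost,f.x,np.abs(f.fun[:-5]).max(), (T.inv()*R.from_euler("xyz",D[-2][2])).as_euler("xyz"))
E
```

```text
{'clock': np.float64(4.575), 'qpos': array([-0.21,  0.75,  0.23,  2.2 , -0.65,  0.26,  0.62]), 'eef_pos': array([457.09,  -4.31,  30.09]), 'tool_rot': array([ 3.14, -0.  ,  1.6 ]), 'force': array([-2.05, -0.44, 12.3 ]), 'torque': array([-0.06,  0.57,  0.14]), 'gripper_force': np.float64(60.778), 'width': np.float64(53.115)}
1 23822.09013236219 [5650.13 -265.92 -627.29 5875.72    0.04  237.22 1167.61 -655.06 -784.55
  334.64] 116.25069206940049 [-0.    0.    1.56]
-1 0.10678910453989077 [329.13 558.83 381.99 342.51  -0.     0.41 -11.56   0.12 -16.27   0.22] 0.11770349384896861 [0.   0.   1.57]
```

Gripped: 61 N on the pads. A Gen3-like model fits my logged joint data to 0.1 mm, so I use it to check that the tipping path is feasible.

```bash
cat > kin.py <<'E'
from h import *
P=[329.13,558.83,381.99,342.51,0,.41,-11.56,.12,-16.27,.22]
LO=np.array([-3.06,-.37,-1.25,.18,-1.1,.23,-2.94]);HI=np.array([3.06,2.12,1.32,2.47,4.24,1.98,2.94])
def fk(q,p=P,pts=False):
    T=R.from_euler("z",-q[0]);x=np.array([0,0,p[0]])
    T=T*R.from_euler("y",q[1]);x=x+T.apply([p[5],p[6],p[1]]);e=x
    T=T*R.from_euler("z",-q[2])*R.from_euler("y",q[3]);x=x+T.apply([p[7],p[8],p[2]]);w=x
    T=T*R.from_euler("z",-q[4])*R.from_euler("y",q[5]);x=x+T.apply([p[9],0,p[3]])
    T=T*R.from_euler("z",-q[6]+1.5708)
    return (x,T,e,w) if pts else (x,T)
def err(q,x,T):
    X,S=fk(q);return np.r_[(x-X),300*(T*S.inv()).as_rotvec()]
def ik(q,x,T,n=8):
    for _ in range(n):
        e=err(q,x,T);J=np.array([(err(q+1e-5*d,x,T)-e)/-1e-5 for d in np.eye(7)]).T
        q=np.clip(q+J.T@np.linalg.solve(J@J.T+30*np.eye(6),e),LO+.02,HI-.02)
    return q
def run(q,rows):
    x,T=fk(q);w=[]
    for d,r in rows:
        x=x+np.array(d);T=R.from_rotvec(np.radians(r))*T;q=ik(q,x,T);w.append(np.linalg.norm(err(q,x,T)))
    return q,x,T,np.array(w)
E
python3 - <<'E'
from kin import *
q0=status.read_state()["qpos"];print(fk(q0)[0],fk(q0)[1].as_euler("xyz"))
tray=np.array([614,194,0.])
for flip in(180,-180):
  for psi in(-90,-75,-60,-45,-30,0):
    # closing axis must be perpendicular to psi: tool x after yaw is -tool pointing dir
    a=psi+90
    x0,_=fk(q0); yaw=flip+a   # tool x initially +y (90); want psi+180... 
    yaw=(psi-180-91.6+flip)%360; yaw=yaw if flip>0 else yaw-360
    # tool x should end opposite to... before tip tool x az = psi+180 -> goes up
    d=np.array([np.cos(np.radians(psi)),np.sin(np.radians(psi)),0])
    rows=[([0,0,25],[0,0,0])]*7
    n=24; pre=tray+[0,0,210]-x0-[0,0,175]-30*d
    rows+=[(pre/n,[0,0,yaw/n])]*n
    ax=np.cross([0,0,-1],d); m=12
    end=tray+[0,0,115]+45*d; st=x0+[0,0,175]+pre
    rows+=[((end-st)/m,95/m*ax)]*m
    q,x,T,w=run(q0,rows); _,_,e,wr=fk(q,pts=True)
    print(flip,psi,round(yaw),"maxerr",w.max().round(1),w[-1].round(1),"q",q,"wrist",wr,"elbow",e)
E
```

```text
[457.07  -3.99  30.06] [ 3.14 -0.    1.6 ]
180 -90 178 maxerr 0.0 0.0 q [-0.82  1.48  0.28  1.04  0.82  1.91  2.22] wrist [614.86 490.17  84.75] elbow [386.91 400.39 378.28]
180 -75 193 maxerr 0.0 0.0 q [-0.92  1.42  0.3   1.29  0.94  1.67  2.1 ] wrist [538.16 480.29  84.74] elbow [344.86 432.18 411.09]
180 -60 208 maxerr 6.2 0.0 q [-0.95  1.37  0.24  1.53  1.17  1.54  1.89] wrist [466.61 450.89  84.72] elbow [327.7  438.85 440.72]
180 -45 223 maxerr 15.7 0.0 q [-0.78  1.32 -0.08  1.74  1.57  1.73  1.65] wrist [405.11 403.95  84.71] elbow [392.27 374.05 465.66]
180 -30 238 maxerr 48.9 2.9 q [-0.61  1.35 -0.29  1.93  1.91  1.96  1.55] wrist [357.86 342.72  84.71] elbow [452.34 304.02 453.16]
180 0 268 maxerr 229.4 55.6 q [-0.59  1.4  -0.05  2.23  2.45  1.96  1.3 ] wrist [314.35 194.81  84.87] elbow [463.54 298.43 421.31]
-180 -90 -182 maxerr 226.2 226.2 q [-1.17  1.92  1.3   1.11 -0.24  1.6  -2.92] wrist [574.85 473.49   9.85] elbow [215.02 479.6  138.95]
-180 -75 -167 maxerr 233.5 233.5 q [-1.34  1.98  1.3   1.37 -0.31  1.26 -2.92] wrist [492.55 446.95  -1.96] elbow [128.99 495.89 105.79]
-180 -60 -152 maxerr 228.5 228.5 q [-1.48  2.06  1.3   1.61 -0.42  0.92 -2.92] wrist [423.45 402.91  -2.39] elbow [ 57.89 490.5   67.43]
-180 -45 -137 maxerr 188.3 188.3 q [-1.57  2.1   1.3   1.81 -0.57  0.57 -2.92] wrist [372.64 364.45  19.29] elbow [  9.92 482.22  46.65]
-180 -30 -122 maxerr 178.6 131.6 q [-1.62  2.1   1.3   1.97 -0.87  0.25 -2.83] wrist [337.4  332.76  54.12] elbow [-14.48 482.1   46.65]
-180 0 -92 maxerr 948.1 948.1 q [ 3.04  2.1  -1.23  2.45 -1.08  0.25  2.92] wrist [-156.83 -229.61  111.73] elbow [-480.87  -37.4    46.65]
```

```bash
cat > find.py <<'E'
from kin import *
from scipy.optimize import least_squares
tray=np.array([614,194,0.]);rng=np.random.default_rng(1)
def find(psi,el,sx,z,off,q0):
    a=np.radians(psi);d=np.array([np.cos(a)*np.cos(el),np.sin(a)*np.cos(el),np.sin(el)])
    y=np.cross([0,0,1],d)*sx; y/=np.linalg.norm(y); x=np.cross(y,d); T=R.from_matrix(np.c_[x,y,d])
    dh=np.array([d[0],d[1],0]); X=tray+30*d+off*dh+[0,0,z]
    f=least_squares(lambda q:np.r_[err(q,X,T)/10,.02*(q-q0)],np.clip(q0,LO+.03,HI-.03),bounds=(LO+.02,HI-.02))
    return f,X,T
if __name__=="__main__":
  for el in(-5,3):
    for psi in range(-180,180,15):
      for sx in(1,-1):
        best=None
        for _ in range(12):
            f,X,T=find(psi,np.radians(el),sx,105,15,rng.uniform(LO,HI))
            if best is None or f.cost<best[0]: best=(f.cost,f.x)
        if np.linalg.norm(err(best[1],X,T))<6:
            _,_,e,w=fk(best[1],pts=True);print(el,psi,"xup",T.as_matrix()[2,0].round(1),best[1],"w",w.round(),"e",e.round())
E
python3 find.py
```

```text
-5 -105 xup -1.0 [-0.84  1.54  0.64  0.84  0.35  1.93 -0.72] w [691. 480. 132.] e [381. 409. 344.]
-5 -105 xup 1.0 [-0.81  1.52  0.52  0.84  0.44  1.96  2.37] w [691. 480. 132.] e [394. 396. 358.]
-5 -90 xup -1.0 [-0.93  1.45  0.54  1.1   0.54  1.67 -0.8 ] w [614. 490. 132.] e [340. 439. 394.]
-5 -90 xup 1.0 [-0.87  1.42  0.39  1.1   0.66  1.73  2.26] w [614. 490. 132.] e [364. 416. 411.]
-5 -75 xup -1.0 [-0.6   1.34 -0.34  1.33  1.29  1.95 -1.23] w [537. 480. 132.] e [457. 296. 457.]
-5 -75 xup 1.0 [-0.59  1.34 -0.35  1.33  1.3   1.96  1.91] w [537. 480. 132.] e [458. 294. 456.]
-5 -60 xup -1.0 [-1.36  1.65  1.11  1.59  0.23  0.83 -0.54] w [466. 451. 132.] e [128. 542. 285.]
-5 -60 xup 1.0 [-1.07  1.33  0.45  1.58  0.98  1.22  2.01] w [466. 451. 132.] e [271. 471. 460.]
-5 -45 xup -1.0 [-1.11  1.31  0.44  1.8   1.3   1.08 -1.41] w [404. 404. 132.] e [248. 480. 473.]
-5 -45 xup 1.0 [-0.51  1.3  -0.5   1.78  1.75  1.95  1.73] w [404. 404. 132.] e [476. 253. 476.]
-5 -30 xup -1.0 [-0.48  1.3  -0.49  1.98  1.99  1.96 -1.48] w [357. 342. 132.] e [484. 237. 477.]
-5 -30 xup 1.0 [-1.29  1.
[... 4845 characters left out ...]
.  413.]
3 90 xup 1.0 [ 0.47  1.42 -0.59  1.59 -1.08  1.16  1.18] w [ 614. -103.   88.] e [ 487. -261.  413.]
3 105 xup -1.0 [ 0.47  1.5  -0.75  1.36 -0.69  1.28 -2.3 ] w [691. -93.  88.] e [ 492. -263.  367.]
3 105 xup 1.0 [ 0.63  1.71 -1.2   1.35 -0.2   1.13  0.46] w [691. -93.  89.] e [ 441. -334.  250.]
3 120 xup -1.0 [ 0.49  1.72 -1.23  1.1  -0.1   1.49 -2.76] w [763. -63.  89.] e [ 481. -271.  243.]
3 120 xup 1.0 [ 0.16  1.44 -0.26  1.12 -0.93  1.78  0.95] w [763. -63.  88.] e [ 545. -100.  401.]
3 135 xup -1.0 [ 0.14  1.54 -0.45  0.85 -0.67  1.96 -2.38] w [824. -16.  88.] e [551. -89. 346.]
3 135 xup 1.0 [ 0.16  1.55 -0.51  0.85 -0.63  1.94  0.73] w [824. -16.  88.] e [550. -99. 342.]
```

The tool can point to +y (psi about 90, camera up) with all joints in range, and the wrist stays clear of the wall and the instrument. I simulate the exact rows.

```bash
python3 - <<'E'
from kin import *
q0=status.read_state()["qpos"]
for rollout in(0,):
  rows=[([0,0,30],[0,0,0])]*6+[([16,20,0],[0,0,0])]*10
  q,x,T,w=run(q0,rows);print("pre",q,x,w.max())
  # tip in 10 rows of 9.2deg about x keeping rim (30 behind TCP) at (x,206,zr), zr 240->100
  th=0;D=[];rim=np.array([x[0],x[1],x[2]+30]);X=x
  for i in range(10):
    th+=9.2; r=rim+np.array([0,0,-14.])*(i+1)
    n=r+30*np.array([0,np.sin(np.radians(th)),-np.cos(np.radians(th))]);D.append(((n-X).round(),[9.2,0,0]));X=n
  q,x,T,w=run(q,D);print(q,x,w.round(1),T.as_matrix()[:,2]);print([list(d[0]) for d in D]);print(fk(q,pts=True)[2:])
E
```

```text
pre [-0.68  0.71  0.58  1.56 -0.44  1.    0.06] [617.07 196.01 210.06] 3.94691165462691e-13
[ 0.47  1.41 -0.56  1.58 -1.07  1.17  1.2 ] [617.07 226.01 101.06] [ 0.   0.   0.   0.   2.3 10.3  7.1  3.1  0.6  0. ] [0.   1.   0.04]
[[np.float64(0.0), np.float64(5.0), np.float64(-14.0)], [np.float64(0.0), np.float64(5.0), np.float64(-13.0)], [np.float64(0.0), np.float64(4.0), np.float64(-12.0)], [np.float64(0.0), np.float64(4.0), np.float64(-11.0)], [np.float64(0.0), np.float64(4.0), np.float64(-11.0)], [np.float64(0.0), np.float64(3.0), np.float64(-10.0)], [np.float64(0.0), np.float64(2.0), np.float64(-10.0)], [np.float64(0.0), np.float64(2.0), np.float64(-10.0)], [np.float64(0.0), np.float64(1.0), np.float64(-9.0)], [np.float64(0.0), np.float64(0.0), np.float64(-9.0)]]
(array([ 485.57, -262.61,  416.75]), array([ 616.43, -116.28,   88.66]))
```

Call:
move_arm([
  [[0,0,20],[0,0,0],0],
  [[0,0,30],[0,0,0],0],
  [[0,0,40],[0,0,0],0],
  [[0,0,40],[0,0,0],0],
  [[16,20,40],[0,0,0],0],
  [[30,40,0],[0,0,0],0],
  [[30,40,0],[0,0,0],0],
  [[30,40,0],[0,0,0],0],
  [[30,40,0],[0,0,0],0],
  [[22,30,0],[0,0,0],0],
])

```text
clock: 5.82
eef_pos: [614.9, 208.1, 198.7]
tool_rot: [3.141, -0.001, 1.6]
force: [0.8, -0.4, -1.3]
width: 53.8
gripper_force: 63.5
```

```bash
python3 log.py; python3 - <<'E'
from kin import *
q=status.read_state()["qpos"];x,T=fk(q)
for zr,st in((125,18),):
  th=0;D=[];rim=np.array([x[0],206,x[2]+30]);X=x;dz=(zr-rim[2])/st
  for i in range(st):
    th+=5; r=rim+np.array([0,0,dz])*(i+1)
    n=r+30*np.array([0,np.sin(np.radians(th)),-np.cos(np.radians(th))]);D.append(((n-X).round(),[5,0,0]));X=X+D[-1][0]
  Q=[q]
  for d in D: 
    a,*_,w=run(Q[-1],[d]);Q.append(a)
  Q=np.array(Q);print(Q[-1],np.abs(np.diff(Q,axis=0)).max(0)*8,fk(Q[-1],pts=True)[2:]);print([d[0].astype(int).tolist() for d in D]);print(Q[::3])
E
```

```text
{'clock': np.float64(5.825), 'qpos': array([-0.7 ,  0.73,  0.58,  1.56, -0.45,  0.99,  0.05]), 'eef_pos': array([614.86, 208.08, 198.69]), 'tool_rot': array([ 3.14, -0.  ,  1.6 ]), 'force': array([ 0.77, -0.44, -1.33]), 'torque': array([ 0.  , -0.05, -0.06]), 'gripper_force': np.float64(63.546), 'width': np.float64(53.802)}
[ 0.44  1.33 -0.52  1.63 -1.08  1.17  1.23] [0.77 0.53 0.87 0.27 0.63 0.41 0.78] (array([ 485.5 , -243.65,  460.83]), array([ 614.7 , -111.61,  126.09]))
[[0, 0, -6], [0, 3, -5], [0, 2, -5], [0, 3, -5], [0, 2, -5], [0, 3, -4], [0, 2, -5], [0, 2, -4], [0, 2, -4], [0, 2, -4], [0, 1, -3], [0, 2, -4], [0, 1, -3], [0, 1, -4], [0, 1, -3], [0, 0, -3], [0, 1, -3], [0, 0, -4]]
[[-0.7   0.73  0.58  1.57 -0.45  0.99  0.05]
 [-0.48  0.69  0.4   1.65 -0.67  0.9   0.3 ]
 [-0.25  0.72  0.2   1.72 -0.9   0.89  0.58]
 [-0.03  0.81  0.01  1.75 -1.08  0.94  0.85]
 [ 0.23  0.95 -0.27  1.75 -1.08  0.95  1.  ]
 [ 0.37  1.14 -0.44  1.7  -1.08  1.03  1.13]
 [ 0.44  1.33 -0.52  1.63 -1.08  1.17  1.23]]
```

Call:
move_arm([
  [[0,0,-6],[5,0,0],0],
  [[0,3,-5],[5,0,0],0],
  [[0,2,-5],[5,0,0],0],
  [[0,3,-5],[5,0,0],0],
  [[0,2,-5],[5,0,0],0],
  [[0,3,-4],[5,0,0],0],
  [[0,2,-5],[5,0,0],0],
  [[0,2,-4],[5,0,0],0],
  [[0,2,-4],[5,0,0],0],
])

```text
clock: 6.95
eef_pos: [614.3, 224.0, 155.4]
tool_rot: [3.113, -0.785, 1.611]
force: [-0.0, -0.0, -2.8]
width: 53.5
gripper_force: 63.8
```

```bash
python3 log.py
```

```text
{'clock': np.float64(6.95), 'qpos': array([-0.  ,  0.81, -0.01,  1.75, -1.07,  0.93,  0.84]), 'eef_pos': array([614.34, 223.99, 155.35]), 'tool_rot': array([ 3.11, -0.79,  1.61]), 'force': array([-0.03, -0.01, -2.83]), 'torque': array([-1.15,  0.04,  0.06]), 'gripper_force': np.float64(63.807), 'width': np.float64(53.469)}
```

Call:
move_arm([
  [[0,2,-4],[5,0,0],0],
  [[0,1,-3],[5,0,0],0],
  [[0,2,-4],[5,0,0],0],
  [[0,1,-3],[5,0,0],0],
  [[0,1,-4],[5,0,0],0],
  [[0,1,-3],[5,0,0],0],
  [[0,0,-3],[5,0,0],0],
  [[0,1,-3],[5,0,0],0],
  [[0,0,-4],[5,0,0],0],
  [[0,0,0],[0,0,0],0],
])

```text
clock: 8.2
eef_pos: [613.9, 232.6, 120.6]
tool_rot: [1.728, -1.547, 2.984]
force: [-0.6, 0.5, -2.1]
width: 53.3
gripper_force: 63.9
```

```bash
python3 log.py; python3 - <<'E'
from h import *
a=cams.get_image("top");b=cams.get_image("side")
cv2.imwrite("pics/t2.png",np.hstack([cv2.resize(a[130:270,160:300],None,fx=2.8,fy=2.8),cv2.resize(b[90:230,210:350],None,fx=2.8,fy=2.8)]))
E
```

```text
{'clock': np.float64(8.2), 'qpos': array([ 0.48,  1.37, -0.57,  1.61, -1.06,  1.13,  1.18]), 'eef_pos': array([613.86, 232.56, 120.59]), 'tool_rot': array([ 1.73, -1.55,  2.98]), 'force': array([-0.59,  0.53, -2.12]), 'torque': array([-1.43, -0.01,  0.02]), 'gripper_force': np.float64(63.944), 'width': np.float64(53.258)}
```

View pics/t2.png

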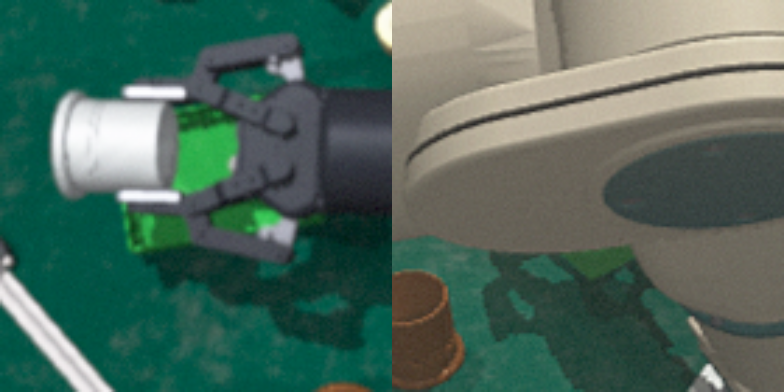

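The picture shows the cup lying horizontally over the tray, its mouth toward the gripper. One white ball is in view in the tray at (232,162); the gripper hides the rest. I tip a little further, pause, then turn the cup back upright.

Call:
move_arm([
  [[0,0,4],[4,0,0],0],
  [[0,0,4],[4,0,0],0],
  [[0,0,0],[0,0,0],0],
  [[0,0,0],[0,0,0],0],
  [[0,0,0],[0,0,0],0],
  [[0,0,8],[-6,0,0],0],
  [[0,0,8],[-6,0,0],0],
  [[0,-2,8],[-6,0,0],0],
  [[0,-2,8],[-6,0,0],0],
  [[0,-2,8],[-6,0,0],0],
])

```text
clock: 9.55
eef_pos: [614.4, 227.2, 173.3]
tool_rot: [3.072, -1.182, 1.645]
force: [0.1, 0.8, -2.0]
width: 53.5
gripper_force: 63.9
```

Call:
move_arm([
  [[0,-2,8],[-8,0,0],0],
  [[0,-3,8],[-8,0,0],0],
  [[0,-3,8],[-8,0,0],0],
  [[0,-3,8],[-8,0,0],0],
  [[0,-3,5],[-8,0,0],0],
  [[0,-10,0],[-8,0,0],0],
  [[0,-20,0],[-8,0,0],0],
  [[0,-30,0],[-8,0,0],0],
  [[0,-40,0],[-4,0,0],0],
  [[0,-40,0],[0,0,0],0],
])

```text
clock: 10.8
eef_pos: [613.1, 77.0, 209.5]
tool_rot: [-3.14, -0.002, 1.605]
force: [0.8, -0.6, -2.3]
width: 53.3
gripper_force: 63.8
```

```bash
python3 log.py; python3 - <<'E'
from h import *
c=cam("wrist");a=cams.get_image("wrist");cv2.imwrite("pics/w3.png",a);t=cams.get_image("top");cv2.imwrite("pics/t3.png",t)
h=cv2.cvtColor(t,cv2.COLOR_BGR2HSV);m=((h[...,1]<70)&(h[...,2]>150)).astype(np.uint8)*255;m[:,:190]=0;m[:,285:]=0;m[:150]=0;m[235:]=0
for k in cv2.findContours(m,0,2)[0]: print(cv2.contourArea(k),cv2.boundingRect(k))
cv2.imwrite("pics/v3.png",np.hstack([cv2.resize(a,(480,300)),cv2.resize(t[130:280,190:340],(300,300))]))
print(proj(c,(614,194,10)))
E
```

```text
{'clock': np.float64(10.8), 'qpos': array([-0.32,  0.62,  0.25,  1.64, -0.18,  0.91,  0.03]), 'eef_pos': array([613.09,  77.04, 209.5 ]), 'tool_rot': array([-3.14, -0.  ,  1.6 ]), 'force': array([ 0.77, -0.57, -2.3 ]), 'torque': array([-0.05, -0.04,  0.01]), 'gripper_force': np.float64(63.781), 'width': np.float64(53.264)}
0.0 (238, 232, 1, 1)
0.0 (239, 226, 1, 1)
0.0 (245, 204, 1, 1)
0.0 (249, 178, 1, 1)
0.0 (253, 168, 1, 1)
0.0 (254, 160, 1, 1)
4492.5 (190, 150, 67, 85)
[324.66  51.44]
```

View pics/v3.png

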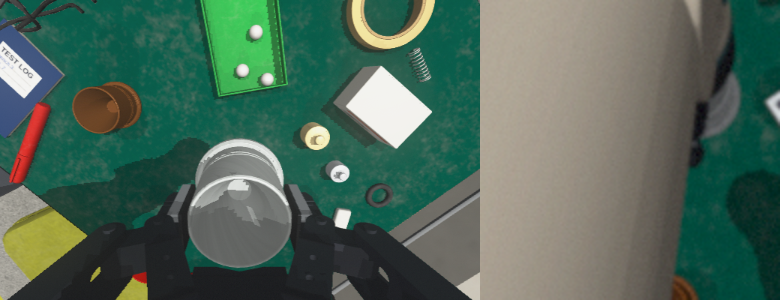

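All three balls are in the tray, at (256,33), (242,71) and (267,79) in the left half. The held cup is empty and upright, its rim at about (240,222). Next I move past the stage so the wrist camera looks straight down on it.

Call:
move_arm([
  [[2,-36,0],[0,0,0],0],
  [[2,-36,0],[0,0,0],0],
  [[2,-36,0],[0,0,0],0],
  [[2,-36,0],[0,0,0],0],
  [[2,-36,0],[0,0,0],0],
  [[3,-36,0],[0,0,0],0],
  [[0,0,0],[0,0,0],0],
])

```text
clock: 11.78
eef_pos: [626.3, -146.1, 209.7]
tool_rot: [-3.141, 0.001, 1.593]
force: [-0.4, -0.8, -1.5]
width: 53.4
gripper_force: 63.8
```

```bash
python3 log.py; python3 - <<'E'
from h import *
c=cam("wrist");a=cams.get_image("wrist");cv2.imwrite("pics/w4.png",a);t=cams.get_image("top");cv2.imwrite("pics/t4.png",t)
print(proj(c,(626,-62,18)));cv2.imwrite("pics/v4.png",cv2.resize(a[0:400,170:490],None,fx=1.5,fy=1.5))
E
```

```text
{'clock': np.float64(11.775), 'qpos': array([ 0.04,  0.65,  0.24,  1.56, -0.18,  0.95,  0.36]), 'eef_pos': array([ 626.26, -146.09,  209.72]), 'tool_rot': array([-3.14,  0.  ,  1.59]), 'force': array([-0.4 , -0.76, -1.52]), 'torque': array([ 0.05,  0.  , -0.03]), 'gripper_force': np.float64(63.79), 'width': np.float64(53.371)}
[320.96  87.02]
```

View pics/v4.png

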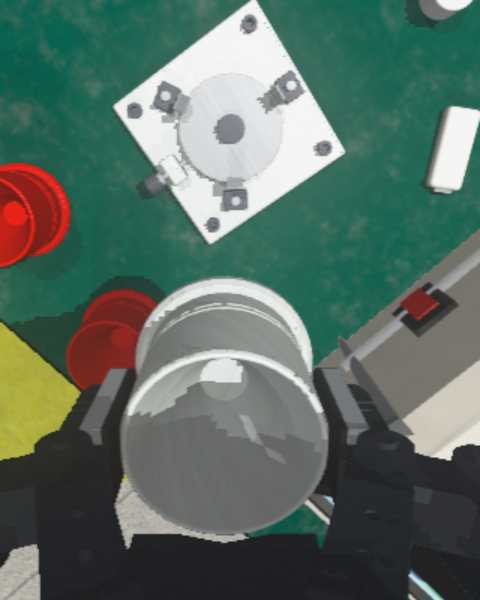

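The crop shows the ejector pad at (231,128), the plate screws at (249,23), (323,148), (212,224) and (134,110), the lug at (163,176), and the cup rim with its lower edge at y≈533. I refine these numerically.

```bash
python3 - <<'E'
from h import *
c=cam("wrist");a=cv2.imread("pics/w4.png");g=cv2.cvtColor(a,cv2.COLOR_BGR2GRAY)
h=cv2.cvtColor(a,cv2.COLOR_BGR2HSV)
def dark(u,v,w,z,th):
    s=g[v-w:v+w+1,u-w:u+w+1];m=(s<th).astype(np.uint8)*255
    k=max(cv2.findContours(m,0,2)[0],key=cv2.contourArea);M=cv2.moments(k);p=np.array([M["m10"]/M["m00"]+u-w,M["m01"]/M["m00"]+v-w])
    return p,onplane(c,p,z)
print("ejector",dark(324,85,13,21.5,120))
S=[dark(u,v,7,z,130) for (u,v,z) in((336,15,11),(385,99,11),(311,149,11),(259,73,11))]
print("screws",S,np.mean([s[1] for s in S],0))
# plate outline
m=((h[...,1]<60)&(h[...,2]>150)).astype(np.uint8)*255;m[170:]=0;m[:,:235]=0;m[:,410:]=0
m=cv2.morphologyEx(m,cv2.MORPH_OPEN,np.ones((9,9)))
k=max(cv2.findContours(m,0,2)[0],key=cv2.contourArea);q=cv2.boxPoints(cv2.minAreaRect(k));Q=np.array([onplane(c,p,10) for p in q]);print("plate",Q.mean(0),np.linalg.norm(Q-np.roll(Q,1,0),axis=1),Q[:,:2].tolist())
# cup rim in tool frame
p=cams.camera_params("wrist");ct=(p["K"],p["tool_from_camera"])
f=lambda x,y:(x/1.5+170-.17,y/1.5-.17)
for z in(-25,-30,-35):
    L,Rr,B,Tp=[onplane(ct,f(*t),z) for t in((121,440),(328,440),(225,534),(222,350))]
    print(z,"rim",((L+Rr)/2)[:2],"dia y",np.linalg.norm(L-Rr),"x edges",B[0],Tp[0],(B[0]+Tp[0])/2)
for z in(22,26,30):
    L,Rr,F=[onplane(ct,f(*t),z) for t in((136,365),(312,365),(222,278))];print(z,"foot",((L+Rr)/2)[:2],"far",F[:2], F[0]-32)
t=cv2.imread("pics/t4.png");print(status.read_state()["eef_pos"])
E
```

```text
ejector (array([319.33,  94.67]), array([624.89, -63.54,  21.5 ]))
screws [(array([336.92,  13.96]), array([638.97,   7.61,  11.  ])), (array([387.3 ,  97.88]), array([691.37, -64.51,  11.  ])), (array([311.51, 149.32]), array([ 618.4 , -116.84,   11.  ])), (array([259.13,  73.47]), array([566.6, -45.6,  11. ]))] [628.84 -54.83  11.  ]
plate [628.89 -53.8   10.  ] [113.85 107.65 108.35 116.06] [[549.9848359859249, -39.18760691123944], [640.1558926282772, 19.606414331805965], [709.57348987636, -63.588256712370324], [615.8552145820901, -132.0471323403989]]
-25 rim [-1.37  0.43] dia y 55.25411951849274 x edges -31.804407360069803 24.483597989698637 -3.6604046851855827
-30 rim [1.8  0.42] dia y 52.899789277125954 x edges -27.33840170046166 26.551220426915158 -0.3935906367732507
-35 rim [4.97 0.42] dia y 50.54545903575919 x edges -22.872396040853516 28.618842864131686 2.873223411639085
22 foot [-0.71  0.25] far [31.27 -0.44] -0.7306356730633397
26 foot [-2.5   0.25] far [30.25 -0.46] -1.7465322538866914
30 foot [-4.3   0.25] far [29.24 -0.48] -2.7624288347100503
[ 626.94 -141.25  209.39]
```

```bash
python3 - <<'E'
from h import *
print(status.read_state()["eef_pos"]);c=cam("wrist");a=cams.get_image("wrist");cv2.imwrite("pics/w5.png",a);print(status.read_state()["eef_pos"],status.read_state()["force"])
g=cv2.cvtColor(a,cv2.COLOR_BGR2GRAY)
p0=proj(c,(627,-61,19)).round().astype(int);print(p0,g[p0[1],p0[0]-20:p0[0]+21:2])
def dark(uv,w,z,th):
    u,v=uv;s=g[max(v-w,0):v+w+1,u-w:u+w+1];m=(s<th).astype(np.uint8)*255
    n,l,st,ce=cv2.connectedComponentsWithStats(m)
    i=min(range(1,n),key=lambda i:np.hypot(*(ce[i]-w))-.5*np.sqrt(st[i,4]));p=ce[i]+[u-w,max(v-w,0)];return p,st[i,4],onplane(c,p,z)
for th in(80,95,110): print("ejector",th,dark(p0,17,21.5,th))
cv2.imwrite("pics/v5.png",cv2.resize(a[0:190,230:430],None,fx=3,fy=3))
h=cv2.cvtColor(a,cv2.COLOR_BGR2HSV);m=((h[...,1]<70)&(h[...,0]>=0)).astype(np.uint8)*255;m[185:]=0;m[:,:235]=0;m[:,415:]=0
k=max(cv2.findContours(m,0,2)[0],key=cv2.contourArea);q=cv2.boxPoints(cv2.minAreaRect(k));hull=cv2.convexHull(k)
print(cv2.approxPolyDP(hull,6,True).reshape(-1,2).tolist())
E
```

```text
[ 626.94 -141.25  209.39]
[ 627.19 -140.35  209.33] [-0.76  0.3  -2.81]
[322  92] [218 219 219 219 220 142 114 128 130 133 132 131 132 133 138 155 223 223
 223 225 229]Traceback (most recent call last):
  File "<stdin>", line 9, in <module>
  File "<stdin>", line 8, in dark
ValueError: min() iterable argument is empty
```

```bash
python3 - <<'E'
from h import *
print(status.read_state()["eef_pos"]);c=cam("wrist");a=cams.get_image("wrist");cv2.imwrite("pics/w6.png",a);print(status.read_state()["eef_pos"])
g=cv2.cvtColor(a,cv2.COLOR_BGR2GRAY)
def dark(uv,w,z,th):
    u,v=np.round(uv).astype(int);v0=max(v-w,0);s=g[v0:v+w+1,u-w:u+w+1];m=(s<th).astype(np.uint8)
    n,l,st,ce=cv2.connectedComponentsWithStats(m)
    i=min(range(1,n),key=lambda i:np.hypot(*(ce[i]-[u-(u-w),v-v0]))-st[i,4]**.5);p=ce[i]+[u-w,v0];return p,st[i,4:],st[i,:4],onplane(c,p,z)
for th in(165,180): print("ejector",dark(proj(c,(627,-61,21)),15,21.5,th))
S=[dark(proj(c,X),9,11,170) for X in((639,4,11),(691,-68,11),(619,-120,11),(567,-49,11))]
for s in S: print(s)
P=np.array([s[3] for s in S]);print("screws mean",P.mean(0),[np.linalg.norm(P[i]-P[i-1]) for i in range(4)],(P[0]+P[2])/2,(P[1]+P[3])/2)
E
```

```text
[ 627.19 -140.35  209.33]
[ 627.38 -140.09  209.31]
ejector (array([321.92,  92.94]), array([311], dtype=int32), array([ 6,  5, 20, 20], dtype=int32), array([627.46, -60.98,  21.5 ]))
ejector (array([322.08,  92.93]), array([318], dtype=int32), array([ 6,  5, 21, 20], dtype=int32), array([627.61, -60.97,  21.5 ]))
(array([335.3 ,  23.21]), array([99], dtype=int32), array([ 2,  8, 11, 11], dtype=int32), array([637.89,   0.87,  11.  ]))
(array([383.88, 105.72]), array([95], dtype=int32), array([ 1,  7, 12, 10], dtype=int32), array([688.83, -70.94,  11.  ]))
(array([310.32, 155.57]), array([75], dtype=int32), array([ 2,  7, 11, 10], dtype=int32), array([ 617.59, -122.35,   11.  ]))
(array([259.01,  80.15]), array([93], dtype=int32), array([ 4,  6, 11, 11], dtype=int32), array([566.52, -50.81,  11.  ]))
screws mean [627.7  -60.81  11.  ] [np.float64(88.12113429970202), np.float64(88.04607725198834), np.float64(87.85232316906949), np.float64(87.89831833340799)] [627.74 -60.74  11.  ] [627.67 -60.88  11.  ]
```

Ejector and screws agree: the stage centre is at (627.6,-60.9). The cup sits at about (+0.4,-0.5) from the TCP, so the target TCP is (627.2,-60.4). Home should be near TCP z = 48.

Call:
move_arm([
  [[0,20,0],[0,0,0],0],
  [[0,30,-15],[0,0,0],0],
  [[0,20,-25],[0,0,0],0],
  [[0,10,-30],[0,0,0],0],
  [[0,0,-25],[0,0,0],0],
  [[0,0,-20],[0,0,0],0],
  [[0,0,0],[0,0,0],0],
  [[0,0,0],[0,0,0],0],
  [[0,0,0],[0,0,0],0],
  [[0,0,0],[0,0,0],0],
])

```text
clock: 13.22
eef_pos: [628.0, -62.5, 95.1]
tool_rot: [3.14, -0.0, 1.598]
force: [-0.7, 0.7, -1.6]
width: 53.4
gripper_force: 63.8
```

```bash
python3 log.py; python3 - <<'E'
from h import *
b=cams.get_image("side");cs=cam("side");u,v=proj(cs,(627,-61,50)).astype(int);print(u,v)
cv2.imwrite("pics/s7.png",cv2.resize(b[v-70:v+70,u-90:u+90],None,fx=4,fy=4,interpolation=2))
E
```

```text
{'clock': np.float64(13.225), 'qpos': array([-0.07,  0.78,  0.2 ,  1.69, -0.22,  0.7 ,  0.28]), 'eef_pos': array([628.03, -62.5 ,  95.14]), 'tool_rot': array([ 3.14, -0.  ,  1.6 ]), 'force': array([-0.68,  0.72, -1.57]), 'torque': array([-0.02, -0.02, -0.01]), 'gripper_force': np.float64(63.787), 'width': np.float64(53.352)}
341 223
```

View pics/s7.png

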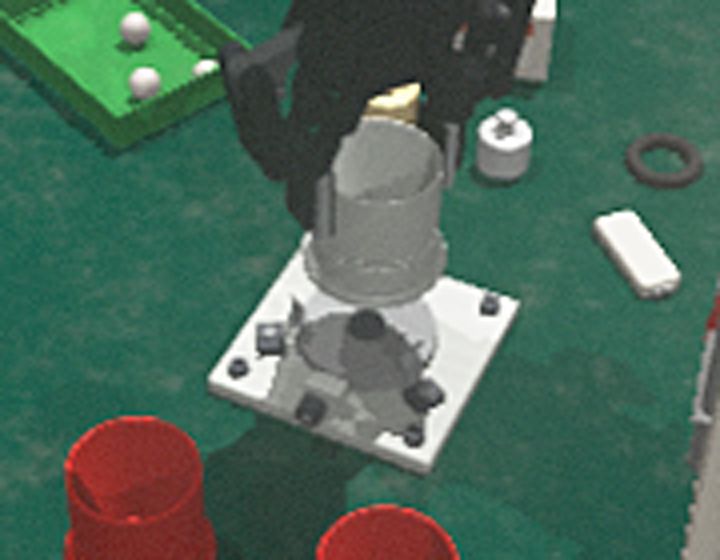

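The side crop shows the cup upright over the stage. Its foot spans about x 305–447, lower edge at y≈300, and the ejector is at (366,322). The balls are in the tray. I let it settle, descend part way, and check the foot position.

Call:
move_arm([
  [[0,0,-8],[0,0,0],0],
  [[0,0,-8],[0,0,0],0],
  [[0,0,0],[0,0,0],0],
  [[0,0,0],[0,0,0],0],
  [[0,0,0],[0,0,0],0],
  [[0,0,0],[0,0,0],0],
])

```text
clock: 14.02
eef_pos: [627.7, -62.5, 78.5]
tool_rot: [3.141, -0.0, 1.598]
force: [0.2, 0.1, -1.6]
width: 53.6
gripper_force: 63.8
```

```bash
python3 log.py; python3 - <<'E'
from h import *
cs=cam("side")
print("foot L/R/bottom predicted in crop for cup at (628.4,-63,65):")
t=np.linspace(0,2*np.pi,73)
q=np.array([proj(cs,(628.4+32*np.cos(a),-63+32*np.sin(a),z)) for a in t for z in(67.5,71)])
q=(q-[341-90,223-70])*4; print(q.min(0),q.max(0)); print("ejector",(proj(cs,(627.6,-60.9,21.5))-[251,153])*4)
E
```

```text
{'clock': np.float64(14.025), 'qpos': array([-0.06,  0.8 ,  0.19,  1.7 , -0.23,  0.67,  0.28]), 'eef_pos': array([627.72, -62.53,  78.53]), 'tool_rot': array([ 3.14, -0.  ,  1.6 ]), 'force': array([ 0.17,  0.06, -1.59]), 'torque': array([0.06, 0.05, 0.01]), 'gripper_force': np.float64(63.789), 'width': np.float64(53.624)}
foot L/R/bottom predicted in crop for cup at (628.4,-63,65):
[298.06 199.58] [442.95 307.45]
ejector [363.03 323.02]
```

Call:
move_arm([
  [[0,1.5,-6],[0,0,0],0],
  [[0,0,-6],[0,0,0],0],
  [[0,0,-2],[0,0,0],0],
  [[0,0,-2],[0,0,0],0],
  [[0,0,0],[0,0,0],0],
  [[0,0,0],[0,0,0],0],
])

```text
clock: 14.78
eef_pos: [627.6, -60.8, 62.4]
tool_rot: [3.142, -0.0, 1.599]
force: [-0.3, 0.2, -0.2]
width: 53.8
gripper_force: 63.8
```

Call:
move_arm([
  [[0,0,-1],[0,0,0],0],
  [[0,0,-1],[0,0,0],0],
  [[0,0,-1],[0,0,0],0],
  [[0,0,0],[0,0,0],0],
  [[0,0,0],[0,0,0],0],
])

```text
clock: 15.4
eef_pos: [628.2, -61.0, 59.8]
tool_rot: [3.14, -0.0, 1.598]
force: [-0.1, 2.3, 4.5]
width: 53.7
gripper_force: 64.4
```

Call:
move_arm([
  [[0,0.6,-1],[0,0,0],0],
  [[0,0,-1],[0,0,0],0],
  [[0,0,-1],[0,0,0],0],
  [[0,0,0],[0,0,0],0],
  [[0,0,0],[0,0,0],0],
])

```text
clock: 16.02
eef_pos: [628.8, -61.3, 57.9]
tool_rot: [3.139, 0.001, 1.598]
force: [-1.5, 0.4, 11.6]
width: 53.6
gripper_force: 65.0
```

Call:
move_arm([
  [[-0.6,0.3,-1],[0,0,0],0],
  [[0,0,-1],[0,0,0],0],
  [[0,0,-1],[0,0,0],0],
  [[0,0,0],[0,0,0],0],
  [[0,0,0],[0,0,0],0],
])

```text
clock: 16.65
eef_pos: [626.4, -60.2, 52.4]
tool_rot: [-3.14, 0.0, 1.598]
force: [0.8, 0.8, -5.2]
width: 53.4
gripper_force: 63.7
```

It snapped through: the force dropped from 11.6 to -5 N. On down against the ejector.

Call:
move_arm([
  [[0.3,0,-1],[0,0,0],0],
  [[0,0,-1],[0,0,0],0],
  [[0,0,-1],[0,0,0],0],
  [[0,0,-1],[0,0,0],0],
  [[0,0,0],[0,0,0],0],
  [[0,0,0],[0,0,0],0],
])

```text
clock: 17.4
eef_pos: [626.9, -60.1, 49.4]
tool_rot: [-3.141, -0.0, 1.598]
force: [-2.8, 0.6, 4.0]
width: 53.6
gripper_force: 64.5
```

Call:
move_arm([
  [[0,0,-1],[0,0,0],0],
  [[0,0,-1],[0,0,0],0],
  [[0,0,-1],[0,0,0],0],
  [[0,0,0],[0,0,0],0],
  [[0,0,0],[0,0,0],0],
])

```text
clock: 18.02
eef_pos: [626.9, -60.1, 48.2]
tool_rot: [-3.141, -0.001, 1.598]
force: [-6.8, 2.4, 17.8]
width: 53.3
gripper_force: 65.9
```

Call:
move_arm([
  [[-0.7,0.2,-1],[0,0,0],0],
  [[0,0,-1],[0,0,0],0],
  [[0,0,0],[0,0,0],0],
  [[0,0,0],[0,0,0],0],
  [[0,0,0],[0,0,0],0],
])

```text
clock: 18.65
eef_pos: [626.8, -60.0, 48.1]
tool_rot: [3.14, -0.001, 1.598]
force: [-10.0, 1.8, 31.2]
width: 53.6
gripper_force: 67.1
```

```bash
python3 log.py
```

```text
{'clock': np.float64(18.65), 'qpos': array([-0.06,  0.84,  0.18,  1.71, -0.24,  0.61,  0.29]), 'eef_pos': array([626.81, -60.05,  48.11]), 'tool_rot': array([ 3.14, -0.  ,  1.6 ]), 'force': array([-9.96,  1.85, 31.2 ]), 'torque': array([0.36, 2.12, 0.02]), 'gripper_force': np.float64(67.065), 'width': np.float64(53.565)}
```

Call:
move_arm([
  [[0,0,0],[0,0,0],0],
  [[0,0,0],[0,0,0],0],
  [[0,0,0],[0,0,0],0],
  [[0,0,0],[0,0,0],0],
])

```text
clock: 19.15
eef_pos: [626.8, -60.0, 48.1]
tool_rot: [3.14, -0.001, 1.598]
force: [-9.9, 1.5, 29.8]
width: 53.5
gripper_force: 67.1
```

```bash
python3 - <<'E'
from h import *
b=cams.get_image("side")
cv2.imwrite("pics/s8.png",cv2.resize(b[153:293,251:431],None,fx=4,fy=4,interpolation=2));print(status.read_state()["force"])
E
```

```text
[-9.48  2.39 30.36]
```

View pics/s8.png

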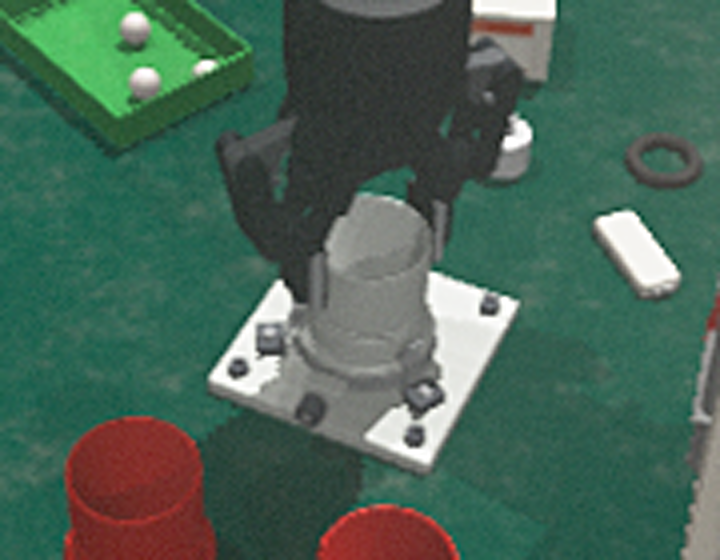

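The side crop shows the cup upright and down in the stage at about (365,300), with the spring fingers standing round its foot at (298,330) and (430,355). The three balls lie in the tray at (134,28), (144,82) and (204,68). The press is steady at 30 N, so I hand in.

```bash
python3 -c "
from cell import ctrl
print(ctrl.finish_job())"
```

```text
the job is handed in; nothing more can be done
None
```

The job is handed in: the three balls are in the tray, and the cup is snapped in, bottomed on the seat and still gripped under a steady press of about 30 N; the hand-in gave no verdict.

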